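# Refill the glue-stick chute, cap first

### The job

Lay the orange-capped glue stick lengthwise in the wide feed pan at the top of the sloping chute, cap end pointing downhill, and let go so that it slides down by itself and comes to rest with its cap against the orange stop at the bottom. Do not handle it any more once it is in the narrow channel, and leave the blue-capped glue stick where it lies.

Things in the scene. Friction and masses are not known exactly. Their poses are not given: they have to be found in the camera images.
- glue_orange: Glue stick to feed, lying on the teal mat (its top at z = 0.003): eight-sided, 28 mm across flats (flats below and at the sides), 95 mm long, about 45 g; white barrel, 40 mm orange cap at one end, black twist knob (20 mm diameter, 12 mm long) at the other. Origin at its centre, 14 mm above the mat; x axis along it towards the cap.
- orange_cap_end (a point): Centre of the flat end face of the orange cap, 47.5 mm from the stick's origin along its x axis.
- glue_blue: Another glue stick of the same shape and size with a blue cap, lying on the mat; to be left alone. Origin at its centre, x axis towards its cap.
- chute: Fixed plywood chute, smooth aluminium floor sloping at 25 degrees, on which a glue stick slides by itself: wide pan at the top, narrowing to a channel with an orange stop plate at the bottom. Origin on the mat straight below the feed point; x horizontal in the downhill direction, y across, z up. The floor is 123 mm above the origin at the feed point, 161 mm at the upper end, 22 mm at the stop.
- feed_point (a point): Middle of the open-topped feed pan: where a glue stick's centre is when it lies on the sloping floor there (14 mm off the floor, square to it). The pan is 150 mm wide inside with walls 22 mm high; along the slope it runs from 90 mm uphill to 30 mm downhill of this point, then narrows over 80 mm.
- stop_point (a point): On the uphill face of the orange stop plate, mid-channel, 14 mm off the floor: where the cap's end face comes to rest. Along the slope, the channel (42 mm wide inside, walls 20 mm high) starts 110 mm and ends, at this plate, 240 mm downhill of the feed point.

How it is judged:
By the outcome, as a careful person would: the job done as asked, in the order asked, and still so for the second after the job is handed in, with the robot touching nothing.
It also fails if it takes over 35 s, if anything falls off the work surface, if the arm or the gripper's body presses on something with over 40 N, if the wrist force passes 120 N, or if a joint passes its speed limit or range.

### The arm

A 6-joint arm with a two-finger parallel gripper is mounted at the origin on the work surface. World frame = base frame: x ahead of the robot, y to its left, z up, the work surface at z = 0. Lengths are in mm, angles in rad, forces in N, time in s.
With the tool pointing down it reaches from about 275 to 750 mm from the base axis. Payload 10.2 kg.
Tool frame: the origin (TCP) lies on the centre line of the jaws, within the pads' length; the fingertips stand 17 mm ahead of it and the grasp point (between the pads) lies 2 mm behind it (ctrl.tip_extent is the distance from the TCP to the fingertips, in mm); z points along the fingers, y is the line along which they close (so a half turn about z gives the same grasp; the last joint's range is limited). The gripper opens to 85 mm and grips with 20 to 120 N. Pads are 22 mm wide; open, the fingers measure 114 mm over their backs; the gripper's body (76 mm by 85 mm) begins 54 mm behind the grasp point. The pads swing forward as they close: fully open they stand 13 mm farther back than shut.
Start: joints at [1.044, 0.313, 1.498, -0, 1.331, -0.223], TCP at [157.066, 500.96, 214.594] pointing down, gripper open.
Joint ranges: [-2.94, 2.94], [-0.97, 2.17], [0.19, 2.56], [-1.23, 4.37], [0.02, 3.11], [-2.88, 2.88]. Speed limits (rad/s): [2.39, 2.39, 3.01, 3.14, 3.14, 3.14].

### API

Orientations are given as a unit quaternion [w, x, y, z].
In Python, from rig import sensors, capture, ctrl, cut_out, place_of gives the robot as it stands.
- The arm moves only by the shell command python3 -m jog 'ROWS' [FORCE]. ROWS is JSON, a list of rows, each a list of 3 entries, a list of its own where there are three numbers: the shift along the world's x, y, z in mm, then the turn, a rotation vector about the world's x, y, z in degrees, then the closure, from 0 (fully open) to 1 (shut). A call has exactly 8 rows; each row is the pose to reach, as a shift and turn from the pose commanded when the call began; what a row does not reach only later rows make up. A row lasts 1/12 s, in which the tool goes at most 41.7 mm and 7.16 degrees, less where a joint would pass 70% of its speed; a pose out of reach is approached as far as the arm can. A call with a gripper value outside its range is refused whole. The fingers move at their own pace and stop on an object; FORCE is the grip in N (left out, the last holds). Time passes only in rows, so rows that repeat a pose let the fingers close, or fill a call up. It gives the time, the measured TCP pose, the force and the opening at its end, in the units of the state.
- sensors.sense(): the state, without advancing time (a new reading comes with each control period).
- capture(name): name is "scene" or "top"; returns a dict with "color" (384x512x3 uint8, blue, green, red), "z_map" (384x512 float32, mm along the optical axis (not along the pixel's ray), 0 where there is no reading), "camera_matrix" (3x3 intrinsics, pixels), "k1" (the pictures are not rectified: a ray, as slopes to the right and down, at radius r is drawn at 1 + k1 r^2 times it, then the intrinsics apply), "R" (3x3) and "t" (3): a world point X has camera coordinates R X + t. Camera axes: x right, y down, z forward; pixel columns grow to the right and rows downward; lengths in mm; the calibration is good to about 2 mm. A picture is of the moment at which its call begins.
- ctrl.finish_job(): hands the job in, once; it reports no verdict.
Trained networks look in a picture, given as the dict that the camera call returned (one of the last four; its "shot" number tells which), for a name from the list of things; names that differ only in an ending like _2 or _b are one class to them, and where a whole thing is asked for, a point or a joint stands for the part that bears it (a point fixed in the world has none). Each returns a list of dicts, best first, with "p" (0 to 1); they miss things now and then, are a little off and sometimes report something else, mostly with a low value. They report only what shows in the picture. A call takes as long as a camera call.
- cut_out(picture, query): "region" (384x512 bool, what is visible of it) and "box" ([left, top, right, bottom] in pixels, round what is visible of it).
- place_of(picture, query): "centre" ([row, column] in pixels: a listed point, or the origin of a listed thing).
The state is a dict: "time_s": time; "joints": joint angles; "dq": joint speeds; "tau": joint torques, N m; "eef_pos": TCP position; "ee_rot": TCP orientation; "force": force on the tool from outside, world axes, zero at the start; "wrist_torque": the same for the moment, N m; "grip_width": opening from 0.0 (shut) to 1.0 (fully open).
Only numpy, scipy, OpenCV 4.12 (cv2) and the standard library are available. Lean on these libraries where they do the work, as an engineer would, in place of code of your own. Each camera call takes 0.05 s, during which the arm holds its last target. There are 200 camera calls.

## Working session

There is one attempt and no reset: what is moved stays moved. The work goes in short steps, Python scripts to look and compute and a shell command to move; the robot and the scene stay as the last step left them, time stands still between calls to the robot, and variables do not carry over. Pictures are saved under pics/ and viewed, on a budget of 10 in all, crops included, one or two more only if the job needs it, and the job is handed in when it is done.

```bash
ls; mkdir -p pics
cat > h.py <<'E'
import numpy as np, cv2
from rig import sensors, capture, ctrl, cut_out, place_of
def ray(p,r,c):
    K=p["camera_matrix"]; k=p["k1"]
    d=np.array([(c-K[0,2])/K[0,0],(r-K[1,2])/K[1,1]]); u=d.copy()
    for _ in range(20): u=d/(1+k*(u@u))
    return np.array([u[0],u[1],1.])
def world(p,r,c,z=None,depth=None):
    R,t=np.array(p["R"]),np.array(p["t"]); v=ray(p,r,c); o=-R.T@t; w=R.T@v
    s=depth if depth is not None else (z-o[2])/w[2]
    return o+s*w
def cloud(p,mask):
    rr,cc=np.nonzero(mask&(p["z_map"]>0))
    return np.array([world(p,r,c,depth=p["z_map"][r,c]) for r,c in zip(rr,cc)])
E
python3 - <<'E'
from h import *
s=sensors.sense(); print(s["time_s"],s["eef_pos"],s["ee_rot"],s["force"],ctrl.tip_extent)
for n in("scene","top"):
    p=capture(n); cv2.imwrite(f"pics/{n}0.png",p["color"]); print(n,-np.array(p["R"]).T@p["t"])
    for q in("glue_orange","glue_blue","chute"):
        for d in cut_out(p,q)[:2]:
            C=cloud(p,d["region"]); print(q,d["p"],d["box"],len(C), C.mean(0).round(),C.min(0).round(),C.max(0).round())
    for q,z in(("glue_orange",17),("glue_blue",17),("orange_cap_end",17),("feed_point",139),("stop_point",38),("chute",0)):
        for d in place_of(p,q)[:2]: print(q,d["p"],d["centre"],world(p,*d["centre"],z=z).round(1))
E
```

```text
pics
0.0 [156.89831788 500.71168299 214.02867117] [-2.45812786e-04  1.51320435e-01  9.88484545e-01 -6.08703143e-04] [ 0.4941613  -0.70636466  0.34760705] 17.0
scene [1159.23221287 -252.29704462 1173.11429372]
glue_orange 0.84 [165.7, 250.5, 189.9, 285.6] 378 [ 624. -273.   26.] [ 583. -311.   -2.] [ 661. -234.   36.]
glue_blue 0.54 [153.9, 203.4, 180.0, 220.8] 295 [ 453. -251.   27.] [ 435. -298.   12.] [ 466. -207.   38.]
chute 0.69 [256.2, 147.5, 366.7, 222.6] 4733 [531. 136.  95.] [361.  20.  -2.] [622. 346. 190.]
chute 0.54 [150.3, 200.0, 180.4, 221.1] 332 [ 453. -252.   26.] [ 419. -301.    1.] [ 466. -206.   38.]
glue_orange 0.93 [267.1, 175.3] [ 620.6 -276.    17. ]
glue_blue 0.67 [209.7, 168.1] [ 443.2 -241.7   17. ]
orange_cap_end 0.68 [255.6, 183.0] [ 596.5 -246.3   17. ]
feed_point 0.8 [171.7, 297.5] [541.1 111.8 139. ]
stop_point 0.8 [157.8, 357.0] [504.4 334.3  38. ]
chute 0.83 [198.0, 289.9] [533.9 100.5   0. ]
top [364.58609385  -3.30289232 878.55550325]
glue_orange 0.7 [340.0, 142.6, 370.5, 172.5] 431 [ 618. -271.   25.] [ 581. -322.    0.] [ 663. -232.   36.]
glue_blue 0.67 [341.2, 216.9, 377.7, 235.8] 407 [ 447. -246.   28.] [ 431. -298.    2.] [ 462. -205.   35.]
chute 0.82 [107.5, 147.9, 248.5, 240.4] 6887 [529. 146. 111.] [451.  19.   1.] [683. 347. 188.]
glue_orange 0.62 [155.3, 352.4] [ 628.5 -264.7   17. ]
glue_blue 0.63 [224.7, 360.1] [ 448.2 -256.7   17. ]
orange_cap_end 0.74 [172.8, 350.5] [ 582.5 -252.9   17. ]
feed_point 0.74 [196.1, 194.4] [532.1 126.7 139. ]
stop_point 0.57 [220.7, 116.3] [512.1 335.6  38. ]
chute 0.81 [207.7, 209.8] [529.5 113.6   0. ]
```

Run:
```python
from h import *
a=cv2.imread("pics/scene0.png");b=cv2.imread("pics/top0.png")
v=np.hstack([cv2.resize(a[110:310,120:400],None,fx=1.42,fy=1.42),cv2.resize(b[110:310,100:380],None,fx=1.42,fy=1.42)])
b2=cv2.resize(b[120:270,90:390],None,fx=2.65,fy=2.0*1.325)
cv2.imwrite("pics/v1.png",b2[:, :795]); cv2.imwrite("pics/v2.png",cv2.resize(a[120:310,130:400],None,fx=2.9,fy=2.9))
# glue axes and chute floor fit
p=capture("top")
for q in("glue_orange","glue_blue"):
    m=cut_out(p,q)[0]["region"]; C=cloud(p,m); C=C[C[:,2]>20]
    (cx,cy),(w,h),ang=cv2.minAreaRect(C[:,:2].astype(np.float32)); vals,vec=np.linalg.eigh(np.cov(C[:,:2].T))
    print(q,cx,cy,w,h,ang,C.mean(0),vec[:,1])
    hsv=cv2.cvtColor(p["color"],cv2.COLOR_BGR2HSV); cm=m&(hsv[...,1]>110); D=cloud(p,cm); D=D[D[:,2]>20];print("cap",len(D),D.mean(0))
m=cut_out(p,"chute")[0]["region"];np.save("cl.npy",cloud(p,m))
```

```text
glue_orange 621.9276733398438 -273.90869140625 27.3098201751709 92.18885040283203 43.51522445678711 [ 619.23911573 -270.85016956   28.56520778] [-0.69109151  0.72276727]
cap 164 [ 602.99308262 -254.02868637   28.61775977]
glue_blue 447.754150390625 -252.50244140625 28.023784637451172 94.6431655883789 4.125848770141602 [ 447.17423096 -249.13245206   28.34734209] [-0.0680646   0.99768092]
cap 192 [ 445.54214836 -224.54914776   28.40121417]
```

View pics/v1.png

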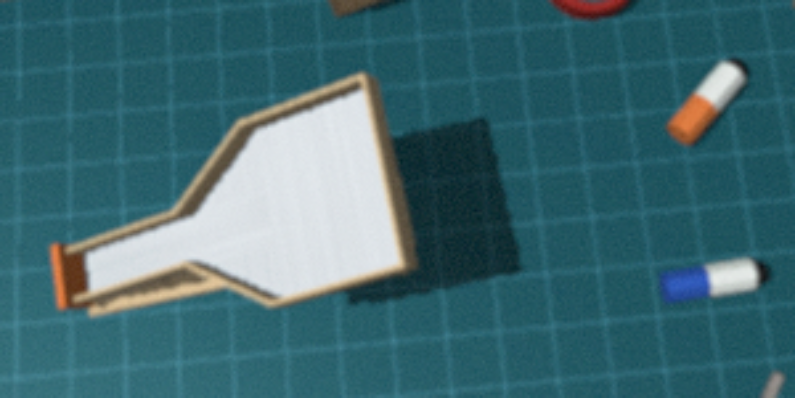

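View pics/v2.png

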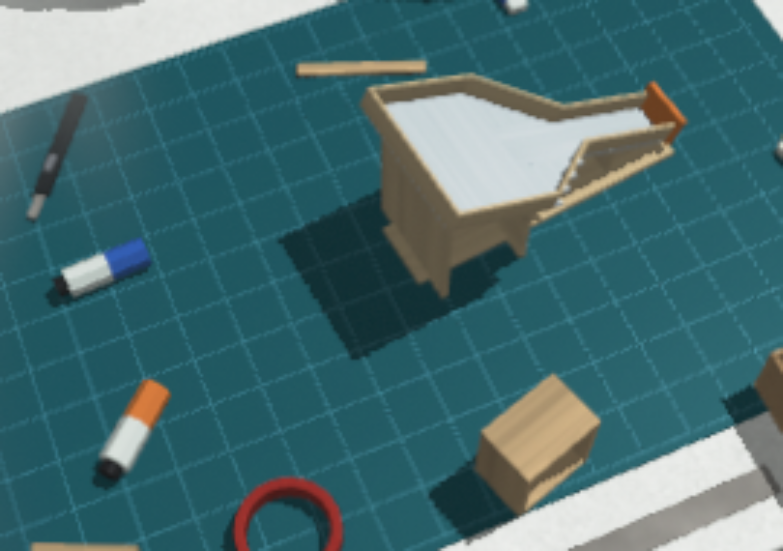

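The top view shows the orange stick at about (708,102) with its cap down-left, and the chute running left and slightly down to the orange stop at (62,275). The blue stick is at (712,280). The scene view agrees. Next I fit the chute frame.

```bash
cat > chute.py <<'E'
from h import *
from scipy.optimize import minimize, least_squares
def outline(): # walls' inner edges, (s along slope, y)
    return np.array([[-90,75],[30,75],[110,21],[240,21],[240,-21],[110,-21],[30,-75],[-90,-75]],float)
F=np.radians(25)
def pts(o,a):
    L=outline(); s,y=L[:,0],L[:,1]
    x=s*np.cos(F); z=123-s*np.sin(F)   # floor edge
    return np.c_[o[0]+x*np.cos(a)-y*np.sin(a), o[1]+x*np.sin(a)+y*np.cos(a), z+o[2]]
def proj(p,X):
    c=X@np.array(p["R"]).T+p["t"]; u=c[:,:2]/c[:,2:]; u=u*(1+p["k1"]*(u**2).sum(1,keepdims=True))
    K=p["camera_matrix"]; return u@np.diag([K[0,0],K[1,1]])+[K[0,2],K[1,2]]
E
python3 - <<'E'
from chute import *
p=capture("top"); m=cut_out(p,"chute")[0]["region"]
hsv=cv2.cvtColor(p["color"],cv2.COLOR_BGR2HSV)
fl=(m&(hsv[...,1]<45)&(hsv[...,2]>150)).astype(np.uint8); fl=cv2.morphologyEx(fl,cv2.MORPH_OPEN,np.ones((3,3)))>0
C=cloud(p,fl); print(len(C))
# robust plane
w=np.ones(len(C))
for _ in range(10):
    A=np.c_[C[:,:2],np.ones(len(C))]; k=np.linalg.lstsq(A*w[:,None],C[:,2]*w,rcond=None)[0]; r=C[:,2]-A@k; w=1/(1+(r/4)**2)
print("plane",k,"slope",np.degrees(np.arctan(np.hypot(k[0],k[1]))),"dir",np.degrees(np.arctan2(-k[1],-k[0])),r.std())
# outline: IoU of the floor mask
ys,xs=np.nonzero(fl)
D=cv2.distanceTransform
def cost(v):
    q=proj(p,pts([v[0],v[1],3-3],v[2])); big=np.zeros((384*4,512*4),np.uint8)
    cv2.fillPoly(big,[np.round((q+.5)*4).astype(np.int32)],255); g=cv2.resize(big,(512,384),interpolation=cv2.INTER_AREA)/255.
    return np.abs(g-fl).sum()
best=min((minimize(cost,[532+dx,115+dy,np.radians(a)],method="Nelder-Mead",options=dict(initial_simplex=np.array([532+dx,115+dy,np.radians(a)])+np.array([[0,0,0],[8,0,0],[0,8,0],[0,0,.08]]))) for dx in(-8,8) for dy in(-8,8) for a in(95,100)),key=lambda r:r.fun)
v=best.x; print(best.fun,fl.sum(),v[:2],np.degrees(v[2]))
print("floor z above (o):",k@[v[0],v[1],1])
im=cv2.resize(p["color"],None,fx=4,fy=4)
cv2.polylines(im,[np.round((proj(p,pts([v[0],v[1],0],v[2]))+.5)*4).astype(np.int32)],True,(0,0,255),1)
cv2.imwrite("pics/v3.png",im[540:1000,400:1040])
# stop point independent
q=cut_out(p,"stop_point");
E
```

```text
4760
plane [ 5.51108749e-02 -4.63350601e-01  1.48257437e+02] slope 25.01453463749799 dir 96.78288899202619 3.718239915417299
379.235294117647 4783 [533.11080748 117.4196746 ] 96.6579957991354
floor z above (o): 123.23116328560656
```

View pics/v3.png

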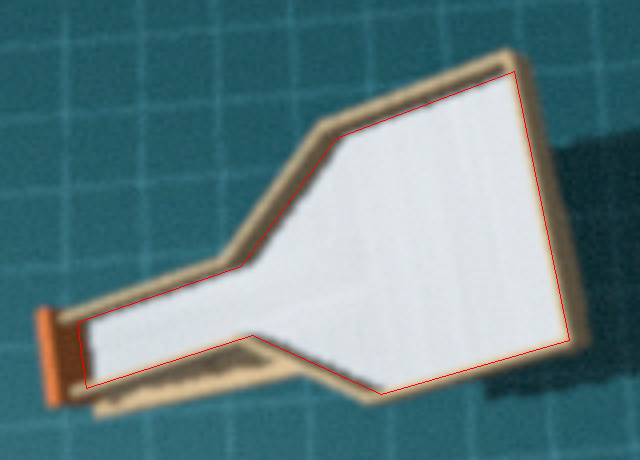

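```bash
python3 -m jog '[[[40,-10,30],[0,0,-5],0],[[70,-30,60],[0,0,-10],0],[[90,-65,90],[0,0,-15],0],[[110,-100,90],[0,0,-20],0],[[130,-135,90],[0,0,-25],0],[[150,-170,90],[0,0,-29],0],[[170,-205,90],[0,0,-29],0],[[190,-240,90],[0,0,-29],0]]' 40
```

```text
time_s: 2.02
eef_pos: [341.7, 269.3, 304.8]
ee_rot: [0.0, 0.394, 0.919, 0.0]
force: [1.6, 1.6, 0.1]
grip_width: 1.0
```

The fitted outline (red) sits on the pan and channel edges, with pan corners at (515,72) and (570,340) and the stop end at (82,355). Chute direction is 96.7°, feed point at (533,117). The stick is at about (621.5,-273.5), heading 133.6°.

```bash
python3 -m jog '[[[18,-36,0],[0,0,0],0],[[36,-72,0],[0,0,0],0],[[54,-108,0],[0,0,0],0],[[72,-144,0],[0,0,0],0],[[90,-180,0],[0,0,0],0],[[108,-216,0],[0,0,0],0],[[126,-252,0],[0,0,0],0],[[144,-288,0],[0,0,0],0]]'
python3 -m jog '[[[18,-34,-10],[0,0,0],0],[[36,-68,-25],[0,0,0],0],[[54,-102,-40],[0,0,0],0],[[72,-136,-55],[0,0,0],0],[[90,-170,-70],[0,0,0],0],[[108,-204,-85],[0,0,0],0],[[126,-238,-100],[0,0,0],0],[[130,-247,-130],[0,0,0],0]]'
python3 -m jog '[[[0,0,-30],[0,0,0],0],[[0,0,-55],[0,0,0],0],[[0,0,-75],[0,0,0],0],[[0,0,-75],[0,0,0],0],[[0,0,-75],[0,0,0],0],[[0,0,-75],[0,0,0],0],[[0,0,-75],[0,0,0],0],[[0,0,-75],[0,0,0],0]]'
```

```text
time_s: 2.68
eef_pos: [485.8, -19.0, 304.7]
ee_rot: [0.0, 0.394, 0.919, 0.0]
force: [1.4, 1.6, -0.1]
grip_width: 0.999
time_s: 3.35
eef_pos: [617.1, -269.3, 175.2]
ee_rot: [0.003, 0.395, 0.918, -0.001]
force: [-0.7, -0.9, -0.6]
grip_width: 0.997
time_s: 4.02
eef_pos: [615.9, -264.3, 101.3]
ee_rot: [0.001, 0.394, 0.919, -0.0]
force: [0.6, -0.3, -0.2]
grip_width: 0.999
```

```bash
python3 -m jog '[[[5.5,-9.5,-10],[0,0,0],0],[[5.5,-9.5,-30],[0,0,0],0],[[5.5,-9.5,-50],[0,0,0],0],[[5.5,-9.5,-60],[0,0,0],0],[[5.5,-9.5,-70],[0,0,0],0],[[5.5,-9.5,-78],[0,0,0],0],[[5.5,-9.5,-78],[0,0,0],0],[[5.5,-9.5,-78],[0,0,0],0]]'
python3 - <<'E'
from h import *
p=capture("scene"); cv2.imwrite("pics/v4.png",cv2.resize(p["color"][190:320,110:270],None,fx=4,fy=4))
E
```

```text
time_s: 4.68
eef_pos: [621.0, -273.5, 22.1]
ee_rot: [0.0, 0.394, 0.919, -0.0]
force: [-1.3, 0.3, 0.8]
grip_width: 1.002
```

View pics/v4.png

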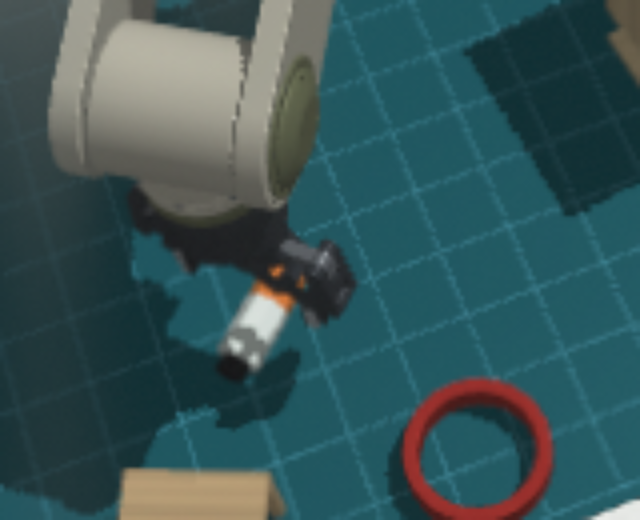

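The stick lies between the open fingers (about (260,320)), clear of both. I'll close on it.

```bash
python3 -m jog '[[[0,0,0],[0,0,0],1],[[0,0,0],[0,0,0],1],[[0,0,0],[0,0,0],1],[[0,0,0],[0,0,0],1],[[0,0,0],[0,0,0],1],[[0,0,0],[0,0,0],1],[[0,0,0],[0,0,0],1],[[0,0,0],[0,0,0],1]]' 50
python3 -m jog '[[[0,0,15],[0,0,0],1],[[0,0,40],[0,0,0],1],[[0,0,70],[0,0,0],1],[[0,0,105],[0,0,0],1],[[0,0,140],[0,0,0],1],[[0,0,175],[0,0,0],1],[[0,0,210],[0,0,0],1],[[0,0,230],[0,0,0],1]]'
python3 - <<'E'
from h import *
s=sensors.sense();print(s["eef_pos"],s["force"])
p=capture("scene"); cv2.imwrite("pics/v5.png",cv2.resize(p["color"][150:320,80:280],None,fx=3.2,fy=3.2))
for q in("glue_orange","orange_cap_end"):
  for n in("scene","top"):
    print(q,[(d["p"],d["centre"]) for d in place_of(capture(n),q)[:2]])
E
```

```text
time_s: 5.4
eef_pos: [620.8, -273.4, 21.6]
ee_rot: [0.0, 0.394, 0.919, 0.0]
force: [0.2, -0.2, 1.1]
grip_width: 0.0
time_s: 6.07
eef_pos: [621.2, -273.7, 256.3]
ee_rot: [0.003, 0.394, 0.919, -0.001]
force: [0.1, 0.1, 0.4]
grip_width: 0.002
[ 621.22613686 -273.67153658  256.30998666] [0.14924708 0.05778088 0.39246784]
glue_orange [(0.93, [266.5, 176.5])]
glue_orange [(0.57, [154.4, 354.3]), (0.51, [195.4, 200.0])]
orange_cap_end [(0.64, [254.2, 181.5])]
orange_cap_end [(0.42, [175.5, 346.8])]
```

View pics/v5.png

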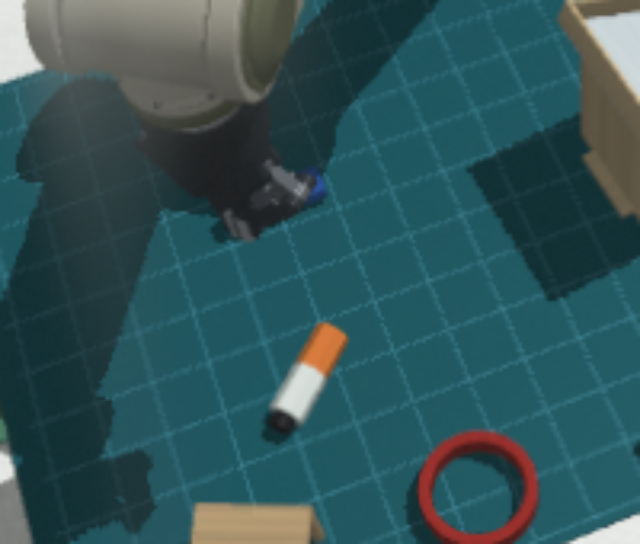

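The gripper shut without the stick, which still lies at about (309,373). So the fingers weren't where I expected. I'll compare the reported TCP with the images.

Run:
```python
from chute import *
s=sensors.sense();e=np.array(s["eef_pos"]); print(e,s["ee_rot"],s["joints"])
ims=[]
for n in("scene","top"):
    p=capture(n); X=np.array([e,e+[0,0,-17],e+[0,0,60],[621.5,-273.5,17]]); q=proj(p,X); print(n,q.round(1))
    c=q[0]; x0,y0=int(c[0])-55,int(c[1])-60; x0=min(max(x0,0),402)
    im=cv2.resize(p["color"],None,fx=3.5,fy=3.5)
    for k,u in enumerate(q): cv2.drawMarker(im,tuple(int((a+.5)*3.5) for a in u),[(0,0,255),(0,255,255),(255,0,255),(0,255,0)][k],0,12,1)
    y0=max(y0,0); ims.append(im[int(y0*3.5):int((y0+150)*3.5),int(x0*3.5):int((x0+110)*3.5)])
    Z=p["z_map"]; 
    m=np.zeros(Z.shape,bool); m[max(0,int(c[1])-50):int(c[1])+50,max(0,int(c[0])-50):int(c[0])+50]=1
    C=cloud(p,m); G=C[(C[:,2]>200)&(C[:,2]<280)]; print(len(G),G.mean(0),np.percentile(G,[2,98],axis=0)) if len(G) else 0
h=min(i.shape[0] for i in ims); cv2.imwrite("pics/v6.png",np.hstack([i[:h] for i in ims]))
```

```text
[ 620.56244148 -273.30740221  250.34104363] [-1.02436674e-03  3.93999045e-01  9.19110259e-01  1.87395678e-04] [-5.87222136e-01  6.62535060e-01  8.73104203e-01 -2.72196376e-06
  1.60803612e+00 -1.34806100e+00]
scene [[159.9 225.8]
 [161.3 229.3]
 [154.6 212.6]
 [176.3 267.1]]
21 [ 628.11677385 -278.02620018  275.36284944] [[ 615.16848146 -288.33649867  270.59606282]
 [ 633.65059377 -266.71735427  279.44866583]]
top [[388.3 120.2]
 [385.3 123.8]
 [400.5 105.9]
 [356.2 157.6]]
```

View pics/v6.png

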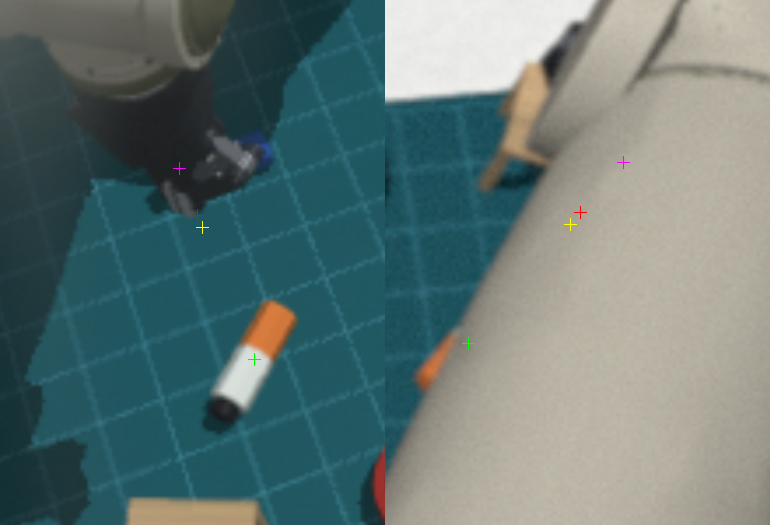

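```bash
cat > sh.py <<'E'
from chute import *
import sys
s=sensors.sense();e=np.array(s["eef_pos"]);p=capture("scene")
print(e,s["grip_width"])
y=np.array([.724,.689,0])
q=proj(p,np.array([e,e+[0,0,-17],e+42*y+[0,0,-17],e-42*y+[0,0,-17]])); print(q.round(1))
im=cv2.resize(p["color"],None,fx=6,fy=6,interpolation=cv2.INTER_CUBIC); im=np.clip(im*2.,0,255).astype(np.uint8)
for k,u in enumerate(q): cv2.drawMarker(im,tuple(int((a+.5)*6) for a in u),[(0,0,255),(0,255,255),(255,0,255),(0,255,0)][k],0,10,1)
x0,y0=int(q[0][0]-33),int(q[0][1]-45); np.save(sys.argv[1],im[y0*6:(y0+75)*6,x0*6:(x0+66)*6])
E
python3 sh.py a.npy
python3 -m jog '[[[0,0,0],[0,0,0],0],[[0,0,0],[0,0,0],0],[[0,0,0],[0,0,0],0],[[0,0,0],[0,0,0],0],[[0,0,0],[0,0,0],0],[[0,0,0],[0,0,0],0],[[0,0,0],[0,0,0],0],[[0,0,0],[0,0,0],0]]'
python3 sh.py b.npy; python3 -c "
import numpy as np,cv2
cv2.imwrite('pics/v7.png',np.hstack([np.load('a.npy'),np.load('b.npy')]))"
```

```text
[ 620.69007892 -273.38241253  250.89885157] 0.0024243692935023496
[[159.8 225.8]
 [161.2 229.3]
 [177.3 236. ]
 [145.5 222.7]]
time_s: 7.33
eef_pos: [620.8, -273.4, 251.6]
ee_rot: [-0.0, 0.394, 0.919, -0.0]
force: [-0.3, 0.8, -0.3]
grip_width: 1.0
[ 620.78434644 -273.43944124  251.58179881] 1.0003153874116573
[[159.7 225.7]
 [161.1 229.2]
 [177.2 235.9]
 [145.4 222.6]]
```

View pics/v7.png

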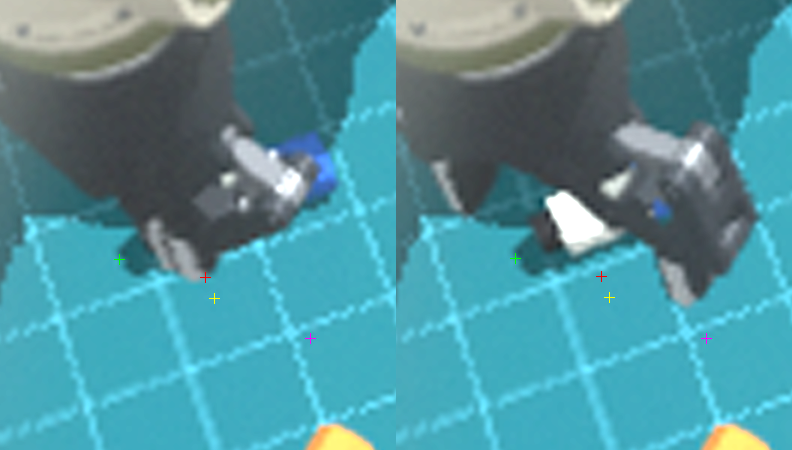

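Shut, the tips show at about (190,278), and the open right finger's tip at (292,303) within its half. Both are about 3–4 px up-left of the predicted marks, so the tool sits higher or farther back than reported. Depth on the fingertip can tell which.

Run:
```python
from chute import *
Zs=[];
for _ in range(4): p=capture("scene"); Zs.append(p["z_map"])
Z=np.median(Zs,0)
for (c,r) in ((174,229),(173,228),(174,228),(175,229),(174,227),(172,226),(180,220),(181,216),(179,224),(171,213)):
    print(c,r,Z[r,c], world(p,r,c,depth=Z[r,c]).round() if Z[r,c]>0 else None)
print(cv2.cvtColor(p["color"],cv2.COLOR_BGR2GRAY)[222:234,168:182])
for n,q in(("mat under",(267,176)),):
    r,c=q; print(world(p,r,c,depth=Z[r,c]).round())
```

```text
174 229 997.4066 [ 662. -246.  288.]
173 228 989.41974 [ 663. -248.  296.]
174 228 992.86426 [ 662. -246.  293.]
175 229 1000.8933 [ 661. -244.  285.]
174 227 992.28265 [ 661. -245.  295.]
172 226 982.051 [ 663. -248.  305.]
180 220 943.9138 [ 679. -229.  345.]
181 216 956.6046 [ 667. -224.  338.]
179 224 952.40875 [ 680. -234.  333.]
171 213 923.65466 [ 672. -242.  370.]
[[70 42 35 35 34 35 35 36 36 35 36 40 43 44]
 [71 53 69 50 35 35 35 34 35 35 35 35 40 44]
 [71 53 70 84 79 58 37 34 34 36 36 35 40 49]
 [71 70 60 84 84 80 40 34 35 34 40 41 42 60]
 [72 71 54 83 84 82 48 35 34 34 51 64 70 70]
 [71 72 55 59 85 82 59 37 36 33 53 71 72 71]
 [71 71 69 60 85 84 81 39 34 42 70 72 71 72]
 [71 71 71 53 84 86 82 69 44 60 71 72 71 72]
 [71 71 72 71 74 82 82 76 70 71 71 70 72 71]
 [71 72 71 71 93 73 73 72 71 71 72 71 71 71]
 [71 72 72 71 71 94 73 71 71 72 71 71 71 94]
 [71 70 70 71 71 94 74 71 72 71 83 94 95 73]]
[ 628. -274.   31.]
```

Depth puts the open fingertip at z≈285 where about 247 is expected, so the fingers are roughly 30–38 mm higher than the pose implies and closed above the stick. I'll go back down to the height already shown safe and measure the fingertip gap there.

```bash
python3 -m jog '[[[0,0,-41],[0,0,0],0],[[0,0,-82],[0,0,0],0],[[0,0,-123],[0,0,0],0],[[0,0,-164],[0,0,0],0],[[0,0,-200],[0,0,0],0],[[0,0,-220],[0,0,0],0],[[0,0,-229],[0,0,0],0],[[0,0,-229],[0,0,0],0]]'
cat > tip.py <<'E'
from chute import *
s=sensors.sense();e=np.array(s["eef_pos"]);Zs=[]
for _ in range(3): p=capture("scene"); Zs.append(p["z_map"])
p["z_map"]=np.median(Zs,0).astype(np.float32)
c=proj(p,(e+[38,29,20])[None])[0].astype(int); m=np.zeros((384,512),bool); m[c[1]-30:c[1]+30,c[0]-25:c[0]+25]=1
C=cloud(p,m); f=(np.hypot(C[:,0]-e[0]-38,C[:,1]-e[1]-29)<22)&(C[:,2]>8); F=C[f]
print(e,"lowest finger pts"); print(F[np.argsort(F[:,2])][:25:2].round())
q=proj(p,np.array([e-[0,0,17]]))[0].astype(int)
im=cv2.resize(p["color"][q[1]-45:q[1]+30,q[0]-40:q[0]+40],None,fx=7,fy=7,interpolation=cv2.INTER_CUBIC); im=np.clip(im*2.,0,255).astype(np.uint8); cv2.imwrite("pics/v8.png",im); print(q)
E
python3 tip.py
```

```text
time_s: 8.25
eef_pos: [620.0, -273.0, 20.7]
ee_rot: [-0.002, 0.394, 0.919, 0.0]
force: [0.2, 0.4, 1.0]
grip_width: 0.999
[ 620.046884   -272.97035417   20.72265294] lowest finger pts
[[ 662. -246.   55.]
 [ 661. -245.   58.]
 [ 663. -242.   61.]
 [ 665. -240.   63.]
 [ 663. -247.   65.]
 [ 666. -239.   70.]
 [ 661. -251.   71.]
 [ 665. -238.   74.]
 [ 664. -249.   75.]
 [ 663. -246.   77.]
 [ 663. -248.   79.]
 [ 666. -241.   80.]
 [ 665. -242.   84.]]
[177 268]
```

View pics/v8.png

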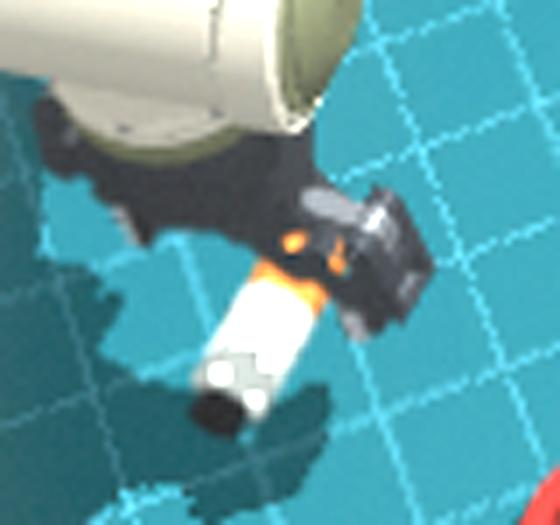

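The stick at (265,340) lies between the fingers, but the fingertip is at z≈54 against 17 expected. So the true height is about 36 mm above the reported one. I'll go lower in steps, watching force.

```bash
python3 -m jog '[[[1,-0.5,-4],[0,0,0],0],[[1,-0.5,-8],[0,0,0],0],[[1,-0.5,-12],[0,0,0],0],[[1,-0.5,-16],[0,0,0],0],[[1,-0.5,-20],[0,0,0],0],[[1,-0.5,-24],[0,0,0],0],[[1,-0.5,-24],[0,0,0],0],[[1,-0.5,-24],[0,0,0],0]]'
python3 tip.py
```

```text
time_s: 9.07
eef_pos: [621.7, -273.9, -1.7]
ee_rot: [-0.0, 0.394, 0.919, 0.0]
force: [-0.7, -0.2, -1.7]
grip_width: 0.999
[ 621.706355   -273.87368254   -1.70510758] lowest finger pts
[[ 663. -247.   31.]
 [ 663. -246.   38.]
 [ 661. -253.   38.]
 [ 664. -248.   41.]
 [ 663. -251.   42.]
 [ 664. -245.   44.]
 [ 666. -243.   48.]
 [ 668. -240.   49.]
 [ 665. -244.   52.]
 [ 666. -242.   54.]
 [ 664. -251.   57.]
 [ 662. -253.   60.]
 [ 668. -241.   63.]]
[178 272]
```

```bash
python3 -m jog '[[[0,0,-4],[0,0,0],0],[[0,0,-8],[0,0,0],0],[[0,0,-12],[0,0,0],0],[[0,0,-12],[0,0,0],0],[[0,0,-12],[0,0,0],1],[[0,0,-12],[0,0,0],1],[[0,0,-12],[0,0,0],1],[[0,0,-12],[0,0,0],1]]' 50
python3 -m jog '[[[0,0,0],[0,0,0],1],[[0,0,0],[0,0,0],1],[[0,0,0],[0,0,0],1],[[0,0,0],[0,0,0],1],[[0,0,3],[0,0,0],1],[[0,0,6],[0,0,0],1],[[0,0,10],[0,0,0],1],[[0,0,10],[0,0,0],1]]'
```

```text
time_s: 9.88
eef_pos: [621.9, -274.0, -13.2]
ee_rot: [0.0, 0.394, 0.919, -0.0]
force: [0.4, -0.5, -0.6]
grip_width: 0.452
time_s: 10.55
eef_pos: [622.2, -274.2, -2.4]
ee_rot: [0.001, 0.394, 0.919, -0.0]
force: [0.0, -0.5, -0.5]
grip_width: 0.315
```

Opening 0.315 (about 27 mm), so the stick is held. I'll lift, turn −37° and carry it towards the chute.

```bash
python3 -m jog '[[[0,0,20],[0,0,0],1],[[0,0,50],[0,0,0],1],[[0,0,85],[0,0,-6],1],[[-4,20,115],[0,0,-12],1],[[-10,45,145],[0,0,-18],1],[[-16,70,175],[0,0,-24],1],[[-22,95,205],[0,0,-30],1],[[-28,120,225],[0,0,-36.9],1]]'
python3 -m jog '[[[-8,34,0],[0,0,0],1],[[-16,68,0],[0,0,0],1],[[-24,102,0],[0,0,0],1],[[-32,136,0],[-5,-0.6,0],1],[[-40,170,0],[-10,-1.2,0],1],[[-46,204,0],[-15,-1.8,0],1],[[-54,230,0],[-20,-2.4,0],1],[[-60,250,0],[-24.8,-2.9,0],1]]'
python3 -m jog '[[[0,0,0],[0,0,0],1],[[0,0,0],[0,0,0],1],[[0,0,0],[0,0,0],1],[[0,0,0],[0,0,0],1],[[0,0,0],[0,0,0],1],[[0,0,0],[0,0,0],1],[[0,0,0],[0,0,0],1],[[0,0,0],[0,0,0],1]]'
cat > st.py <<'E'
from chute import *
from scipy.spatial.transform import Rotation as Ro
s=sensors.sense();e=np.array(s["eef_pos"]);w=s["ee_rot"];M=Ro.from_quat([w[1],w[2],w[3],w[0]]).as_matrix()
print(e.round(1),"toolz",M[:,2].round(3),"tooly",M[:,1].round(3),s["grip_width"],s["force"])
ims=[]
for n in("scene","top"):
    p=capture(n)
    for d in cut_out(p,"glue_orange")[:2]:
        C=cloud(p,d["region"]); 
        if len(C)>15:
            C=C[np.abs(C[:,2]-np.median(C[:,2]))<40]; print(n,d["p"],d["box"],len(C),np.median(C,0).round(1),np.linalg.svd(C-C.mean(0),full_matrices=0)[2][0].round(3))
    for k in("glue_orange","orange_cap_end"): print(n,k,[(d["p"],d["centre"]) for d in place_of(p,k)[:2]])
    A=e-30*M[:,2]; B=e+[0,0,36]+5.5*M[:,2]; q=proj(p,np.array([A,B])); print("A",A.round(),q[0].round(),"B",B.round(),q[1].round())
    ims.append((p["color"],q[0]))
o=[]
for im,c in ims:
    x,y=max(0,int(c[0])-45),max(0,int(c[1])-45); o.append(cv2.resize(im[y:y+90,x:x+90],(396,396),interpolation=cv2.INTER_CUBIC))
cv2.imwrite("pics/st.png",np.clip(np.hstack(o)*1.3,0,255).astype(np.uint8))
E
python3 st.py
```

```text
time_s: 11.22
eef_pos: [593.8, -153.0, 224.8]
ee_rot: [0.002, 0.667, 0.745, 0.001]
force: [1.2, -0.5, 0.4]
grip_width: 0.313
time_s: 11.88
eef_pos: [533.1, 98.4, 222.4]
ee_rot: [0.164, 0.648, 0.73, -0.144]
force: [1.5, -0.6, -0.1]
grip_width: 0.317
time_s: 12.55
eef_pos: [533.9, 95.6, 221.6]
ee_rot: [0.161, 0.649, 0.729, -0.144]
force: [0.4, 0.8, -0.3]
grip_width: 0.312
[533.9  95.6 221.6] toolz [ 0.049 -0.419 -0.907] tooly [ 0.993  0.116 -0.   ] 0.31218488290962443 [ 0.37538079  0.78102587 -0.27834774]
scene 0.66 [281.1, 140.8, 303.7, 151.4] 192 [541.8  82.  269.7] [ 0.092 -0.979  0.185]
scene glue_orange [(0.48, [142.5, 296.3]), (0.48, [168.5, 298.8])]
scene orange_cap_end [(0.69, [146.6, 309.2]), (0.3, [158.1, 355.4])]
A [532. 108. 249.] [297. 144.] B [534.  93. 253.] [292. 146.]
top 0.74 [178.6, 171.6, 217.1, 189.4] 473 [533.   89.3 268.5] [-0.008  0.961 -0.275]
top glue_orange [(0.83, [182.0, 192.5])]
top orange_cap_end [(0.85, [193.0, 179.0])]
A [532. 108. 249.] [193. 183.] B [534.  93. 253.] [201. 181.]
```

View pics/st.png

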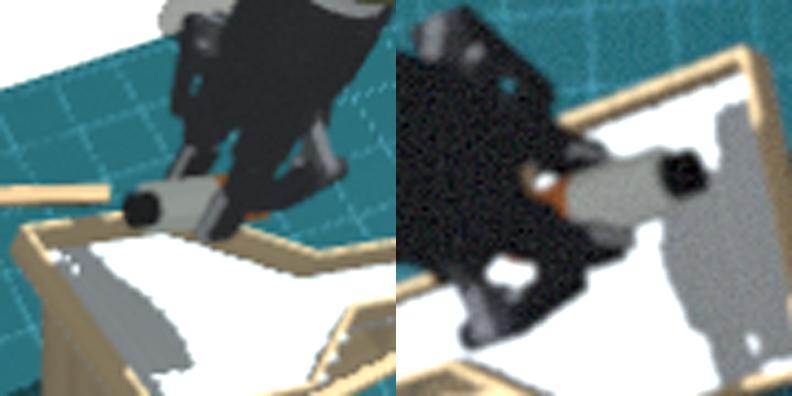

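Held: in the left half the knob is at (140,208) and the stick points downhill. The detections match the hypothesis of an offset along the tool axis, which puts the stick centre at (532,108,249). I'll move to 25 mm above the pan floor and check pitch and yaw.

```bash
python3 -m jog '[[[0,6,-15],[0,0,0],1],[[0,12,-35],[0,0,0],1],[[0,17,-55],[0,0,0],1],[[0,17,-72],[0,0,0],1],[[0,17,-83],[0,0,0],1],[[0,17,-83],[0,0,0],1],[[0,17,-83],[0,0,0],1],[[0,17,-83],[0,0,0],1]]'
cat >> st.py <<'E'
d=np.array([-.1057,.9001,-.4226]); nn=np.array([-.0493,.4197,.9063])
print("A rel: s,y,h",[(A-[533.1,117.4,126])@v for v in (d,np.cross(nn,d),nn)])
for n in("scene","top"):
    p=capture(n)
    for nm,X in(("knob",A-47.5*d),("cap",A+47.5*d),("kcyl",A-41.5*d)): print(n,nm,proj(p,X[None])[0].round(1))
    rr,cc=np.nonzero(cv2.inRange(cv2.cvtColor(p["color"],cv2.COLOR_BGR2HSV),(3,130,60),(16,255,255)))
    c=proj(p,(A+25*d)[None])[0]; k=np.hypot(cc-c[0],rr-c[1])<25; print("orange px",k.sum(),cc[k].min() if k.any() else 0,cc[k].max() if k.any() else 0,rr[k].min() if k.any() else 0,rr[k].max() if k.any() else 0)
E
python3 st.py
```

```text
time_s: 13.62
eef_pos: [534.3, 113.1, 139.4]
ee_rot: [0.162, 0.649, 0.729, -0.143]
force: [0.0, 0.4, -0.7]
grip_width: 0.315
[534.3 113.1 139.4] toolz [ 0.05  -0.419 -0.907] tooly [0.993 0.116 0.001] 0.3146467962272682 [ 0.00247909  0.42234128 -0.72438051]
scene 0.66 [285.4, 155.3, 307.8, 169.9] 195 [541.  101.1 186.5] [ 0.1   -0.976  0.193]
scene glue_orange [(0.64, [163.4, 302.9])]
scene orange_cap_end [(0.74, [159.6, 312.4])]
A [533. 126. 167.] [302. 162.] B [535. 111. 170.] [297. 163.]
top 0.96 [177.2, 181.5, 213.2, 200.2] 403 [533.  107.7 185.3] [-0.021  0.964 -0.267]
top glue_orange [(0.56, [191.6, 190.8])]
top orange_cap_end [(0.63, [201.8, 173.4])]
A [533. 126. 167.] [192. 193.] B [535. 111. 170.] [199. 191.]
A rel: s,y,h [np.float64(-9.648549346606716), np.float64(-0.6121768538077665), np.float64(40.308102324660325)]
scene knob [288.  163.8]
scene cap [314.5 159.6]
scene kcyl [289.7 163.5]
orange px 5 305 306 156 158
top knob [211.3 186.6]
top cap [174.3 199.2]
top kcyl [208.9 187.4]
orange px 19 181 185 190 196
```

View pics/st.png

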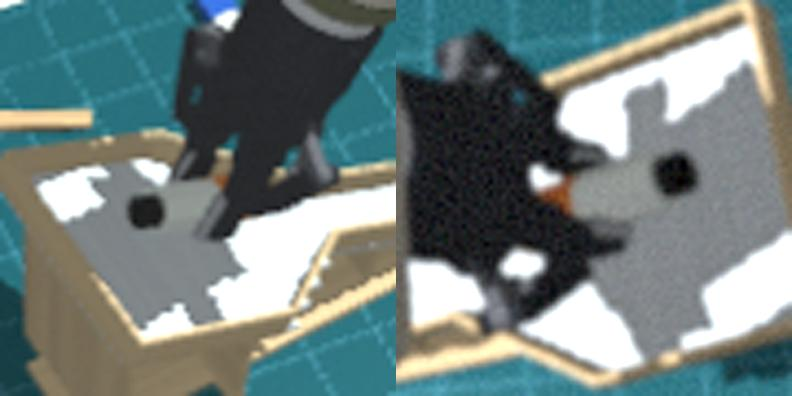

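The stick is about 26 mm off the floor and aligned: the knob is within about 2 px of prediction in both views, e.g. (147,210) on the left. Lowering square to the floor.

```bash
python3 -m jog '[[[0.3,-3,-6.5],[0,0,0],1],[[0.6,-6,-13],[0,0,0],1],[[1,-9,-19],[0,0,0],1],[[1.1,-9.7,-20.8],[0,0,0],1],[[1.1,-9.7,-20.8],[0,0,0],1],[[1.1,-9.7,-20.8],[0,0,0],1],[[1.1,-9.7,-20.8],[0,0,0],1],[[1.1,-9.7,-20.8],[0,0,0],1]]'
python3 st.py | grep -v orange_
```

```text
time_s: 14.78
eef_pos: [535.0, 103.5, 118.0]
ee_rot: [0.162, 0.649, 0.73, -0.144]
force: [-0.0, -0.5, -0.4]
grip_width: 0.32
[535.  103.5 118. ] toolz [ 0.05  -0.419 -0.907] tooly [0.993 0.117 0.   ] 0.3200141499455606 [-0.01154282 -0.45454096 -0.43169166]
scene 0.47 [283.0, 163.3, 303.5, 175.9] 195 [541.4  92.7 164.7] [ 0.13  -0.967  0.219]
scene glue_orange [(0.61, [167.9, 297.2])]
A [534. 116. 145.] [298. 168.] B [535. 101. 149.] [293. 169.]
top 0.83 [186.4, 180.7, 217.7, 199.5] 390 [534.3  97.5 164.2] [-0.    0.96 -0.28]
top glue_orange [(0.56, [192.7, 198.2])]
A [534. 116. 145.] [199. 194.] B [535. 101. 149.] [205. 193.]
A rel: s,y,h [np.float64(-9.398488685108369), np.float64(-0.2871501740265381), np.float64(16.850660477832406)]
scene knob [284.4 170. ]
scene cap [310.7 165.6]
scene kcyl [286.1 169.7]
orange px 3 301 303 163 163
top knob [217.3 188.1]
top cap [181.1 200.3]
top kcyl [214.9 188.9]
orange px 28 187 192 190 197
```

No contact yet (about 3 mm). I'll ease down 2–4 mm until a light touch.

```bash
python3 -m jog '[[[0,-0.2,-0.5],[0,0,0],1],[[0.1,-0.4,-1],[0,0,0],1],[[0.1,-0.6,-1.4],[0,0,0],1],[[0.1,-0.8,-1.8],[0,0,0],1],[[0.1,-0.8,-1.8],[0,0,0],1],[[0.1,-0.8,-1.8],[0,0,0],1],[[0.1,-0.8,-1.8],[0,0,0],1],[[0.1,-0.8,-1.8],[0,0,0],1]]'
```

```text
time_s: 15.95
eef_pos: [535.0, 102.5, 116.0]
ee_rot: [0.162, 0.649, 0.729, -0.144]
force: [0.5, 1.0, -0.9]
grip_width: 0.315
```

```bash
python3 -m jog '[[[0,-0.3,-0.6],[0,0,0],1],[[0,-0.4,-0.9],[0,0,0],1],[[0,-0.4,-0.9],[0,0,0],0],[[0,-0.4,-0.9],[0,0,0],0],[[0,-0.4,-0.9],[0,0,0],0],[[0,-0.4,-0.9],[0,0,0],0],[[0,-0.4,-0.9],[0,0,0],0],[[0,-0.4,-0.9],[0,0,0],0]]'
python3 -m jog '[[[-0.5,4,9],[0,0,0],0],[[-1.5,12,27],[0,0,0],0],[[-2.5,20,45],[0,0,0],0],[[-4,32,70],[0,0,0],0],[[-5,43,95],[0,0,0],0],[[-30,30,120],[0,0,0],0],[[-60,0,130],[0,0,0],0],[[-90,-30,130],[0,0,0],0]]'
python3 -m jog '[[[-10,-35,0],[0,0,0],0],[[-20,-70,0],[0,0,0],0],[[-30,-105,0],[0,0,0],0],[[-40,-140,0],[0,0,0],0],[[-40,-160,0],[0,0,0],0],[[-40,-160,0],[0,0,0],0],[[-40,-160,0],[0,0,0],0],[[-40,-160,0],[0,0,0],0]]'
python3 - <<'E'
from chute import *
from scipy.spatial.transform import Rotation
ims=[]
for n in("scene","top"):
    p=capture(n)
    stop=np.array([533.1,117.4,126])+240*np.array([-.1057,.9001,-.4226])+14*np.array([-.0493,.4197,.9063])
    q=proj(p,stop[None])[0]; print(n,"stop",stop,q.round(1))
    for k in("glue_orange","orange_cap_end","glue_blue"): print(k,[(d["p"],d["centre"]) for d in place_of(p,k)[:2]])
    print("expected centre",proj(p,(stop-47.5*np.array([-.1057,.9001,-.4226]))[None])[0].round(1))
    x,y=max(0,min(int(q[0])-50,372)),max(0,int(q[1])-50); ims.append(cv2.resize(p["color"][y:y+110,x:x+140],(396,311),interpolation=cv2.INTER_CUBIC))
cv2.imwrite("pics/end.png",np.hstack(ims))
E
```

```text
time_s: 16.62
eef_pos: [535.0, 102.2, 115.1]
ee_rot: [0.161, 0.649, 0.73, -0.144]
force: [-0.3, -0.1, 0.0]
grip_width: 1.0
time_s: 17.28
eef_pos: [446.7, 74.2, 247.6]
ee_rot: [0.163, 0.648, 0.73, -0.142]
force: [0.3, -0.6, 0.5]
grip_width: 0.999
time_s: 17.95
eef_pos: [407.0, -85.4, 245.5]
ee_rot: [0.162, 0.649, 0.73, -0.143]
force: [-0.4, 0.8, 0.0]
grip_width: 1.0
scene stop [507.0418 339.2998  37.2642] [358.8 158.1]
glue_orange [(0.54, [158.3, 347.2])]
orange_cap_end [(0.65, [159.5, 355.0])]
glue_blue [(0.73, [210.2, 166.4])]
expected centre [348.2 159.9]
top stop [507.0418 339.2998  37.2642] [114.9 223. ]
glue_orange [(0.79, [215.9, 129.8]), (0.68, [228.9, 116.4])]
orange_cap_end [(0.86, [227.0, 119.4])]
glue_blue [(0.83, [226.0, 359.4]), (0.4, [219.6, 126.4])]
expected centre [129.6 218.1]
```

View pics/end.png

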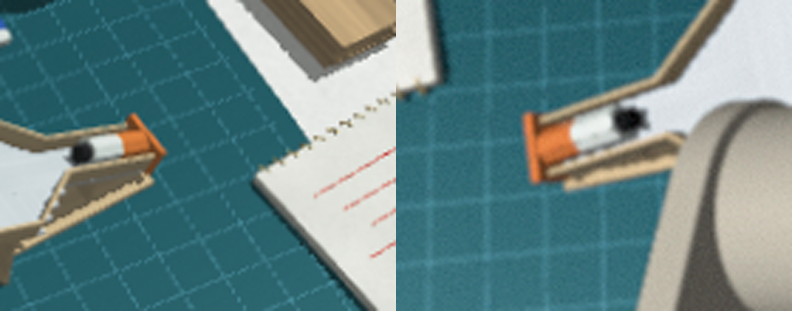

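The stick lies in the channel with its cap against the orange stop: cap (140,137) on the left, (560,143) on the right, and knob uphill. The robot is clear, so I'm handing in.

```bash
python3 -c "
from rig import *
print(sensors.sense()['time_s'],ctrl.finish_job())"
```

```text
the job is handed in; nothing more can be done
18.35 None
```

The orange-capped glue stick slid down the chute by itself and came to rest with its cap at the orange stop, and the job was handed in at 18.35 s. I laid it lengthwise in the feed pan, cap downhill, with the tool tilted 25° to match the floor, then opened the gripper and backed away. I did not handle it after the release.

**Last checks:**
- **Orange stick:** its detected centre is within about 2 px of the expected rest position in both camera views. The cap end is about 4–6 px from the predicted stop point. The last picture shows no visible gap between cap and stop.
- **Blue stick:** its detected position is within about 2 px of where it started, so I take it as undisturbed.
- **Robot:** it was clear of everything, with the gripper open. The wrist force stayed within a few newtons of zero at every reading.

**What went wrong or disagreed:**
- **First grasp missed:** the fingers shut on nothing because they stand about 35 mm further back along the tool than the stated geometry. I measured this with the depth camera, corrected for it, and the second grasp held.
- **No contact before release:** I lowered the stick until it should have been within about 1 mm of the pan floor, but never felt it touch, so it may have dropped by about that much.

I viewed 11 pictures, one over the budget of 10.

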